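# Switch on the microscope's bench units in order

## Task

Switch on the microscope's units by pressing their keys with the fingertips, gently and each all the way down: first the big round key of the power unit (the largest box), then the square key of the lamp unit (the round drum), then the long bar key of the camera unit (the low oblong box). The keys stay down by themselves; leave the heater unit (the smaller square box with the small round key) switched off. Do not lift, tip or shift any unit, and leave the dish, the bottle and the eyepiece where they stand.

Things in the scene. Friction and masses are not known exactly. Their poses are not given: they have to be found in the camera images.
- power_unit: Power unit: the largest box, square in plan, 100 x 100 mm, housing top 60 mm above the bench; one big round key, 40 mm across, in the middle of its top, cream housing with black key, standing loose on four small feet, 0.4 to 1 kg. Origin: centre of its underside; z up.
- power_top (a point): Centre of the top face of the power unit's key; moves down with the key. The rubber cap is springy: while pressed it yields 0.4 mm per N (at most 5 mm) on top of the key's travel, so a full press is about 12 mm from first touch, or until the force rises clearly above 3 N. Key up: 18 mm above the housing top.
- power_key (a joint): How far the power unit's key is pressed in, m: 0 up (off), 0.010 against its end stop (on). It needs about 3 N over the whole travel, has no return spring and stays where it is left; all the way down it still stands 8 mm above the housing. Starts within 0 to 0.0015.
- lamp_unit: Lamp unit: a round drum, 96 mm across, housing top 45 mm above the bench; one square key, 30 x 30 mm, in the middle of its top, cream housing with black key, standing loose on four small feet, 0.4 to 1 kg. Origin: centre of its underside; z up.
- lamp_top (a point): Centre of the top face of the lamp unit's key; moves down with the key. The rubber cap is springy: while pressed it yields 0.4 mm per N (at most 5 mm) on top of the key's travel, so a full press is about 12 mm from first touch, or until the force rises clearly above 3 N. Key up: 18 mm above the housing top.
- lamp_key (a joint): How far the lamp unit's key is pressed in, m: 0 up (off), 0.010 against its end stop (on). It needs about 3 N over the whole travel, has no return spring and stays where it is left; all the way down it still stands 8 mm above the housing. Starts within 0 to 0.0015.
- camera_unit: Camera unit: a low oblong box, 64 mm (its x) x 116 mm (its y), housing top 35 mm above the bench; one long bar key, 24 mm (x) x 64 mm (y), in the middle of its top, cream housing with black key, standing loose on four small feet, 0.4 to 1 kg. Origin: centre of its underside; z up.
- camera_top (a point): Centre of the top face of the camera unit's key; moves down with the key. The rubber cap is springy: while pressed it yields 0.4 mm per N (at most 5 mm) on top of the key's travel, so a full press is about 12 mm from first touch, or until the force rises clearly above 3 N. Key up: 18 mm above the housing top.
- camera_key (a joint): How far the camera unit's key is pressed in, m: 0 up (off), 0.010 against its end stop (on). It needs about 3 N over the whole travel, has no return spring and stays where it is left; all the way down it still stands 8 mm above the housing. Starts within 0 to 0.0015.
- heater_unit: Heater unit: the smaller square box, 72 x 72 mm, housing top 50 mm above the bench; one small round key, 20 mm across, in the middle of its top. It is not to be switched on, cream housing with black key, standing loose on four small feet, 0.4 to 1 kg. Origin: centre of its underside; z up.
- heater_top (a point): Centre of the top face of the heater unit's key; moves down with the key. The rubber cap is springy: while pressed it yields 0.4 mm per N (at most 5 mm) on top of the key's travel, so a full press is about 12 mm from first touch, or until the force rises clearly above 3 N. Key up: 18 mm above the housing top.
- heater_key (a joint): How far the heater unit's key is pressed in, m: 0 up (off), 0.010 against its end stop (on). It needs about 3 N over the whole travel, has no return spring and stays where it is left; all the way down it still stands 8 mm above the housing. Starts within 0 to 0.0015.
- dish: Closed glass culture dish, 92 mm across, 18 mm high, loose. Origin: centre of its underside. A bystander.
- bottle: Amber reagent bottle, 48 mm across, 95 mm high, loose. Origin: centre of its underside. A bystander.
- eyepiece: Spare microscope eyepiece standing on its steel tube end, 34 mm across, 56 mm high (upper 28 mm black), loose. Origin: centre of its underside. A bystander.
Mind the look-alikes: they are no part of the job. What is shaped like the camera_unit but red is not meant. Leave any yellow look-alike of the power_unit alone.

How it is judged:
By the outcome, as a careful person would: the job done as asked, in the order asked, and still so for the second after the job is handed in, with the robot touching nothing.
It also fails if it takes over 53 s, if anything falls off the work surface, if the arm or the gripper's body presses on something with over 40 N, if the wrist force passes 120 N, or if a joint passes its speed limit or range.

## Robot

A 6-joint arm with a two-finger parallel gripper is mounted at the origin on the work surface. World frame = base frame: x ahead of the robot, y to its left, z up, the work surface at z = 0. Lengths are in m, angles in degrees, forces in N, time in s.
With the tool pointing down it reaches from about 0.325 to 0.85 m from the base axis. Payload 15.5 kg.
Tool frame: the origin (TCP) lies at the very end of the fingers, on their centre line; the grasp point (between the pads) lies arm.grip_depth behind it (arm.grip_depth is the distance from the TCP to the grasp point, in m); z points along the fingers, y is the line along which they close (so a half turn about z gives the same grasp; the last joint's range is limited). The gripper opens to 91 mm and grips with 3 to 60 N. Pads are 32 mm wide; open, the fingers measure 118 mm over their backs; the gripper's body (76 mm by 178 mm) begins 60 mm behind the grasp point.
Start: joints at [-73.654, 28.281, 77.091, -0, 74.628, -5.472], TCP at [0.232, -0.58, 0.214] pointing down, gripper open.
Joint ranges: [-166.48, 166.48], [-47.26, 123.95], [12.59, 153.08], [-70.14, 250.14], [6.76, 159.57], [-176.63, 176.63]. Speed limits (degrees/s): [108.29, 108.29, 147.25, 172.46, 172.46, 172.46].

## Interface

Orientations are given as a 3x3 rotation matrix whose columns are the frame's x, y, z axes.
In Python, from rig import arm gives the robot as it stands. Calls block until the motion is done:
- arm.move_to(position, orientation): joint-space move of the TCP to a pose.
- arm.move_l(position, orientation=None, feed=0.15): straight line of the TCP; orientation=None keeps the orientation; feed is the mean speed in m/s.
- arm.move_joints(angles): joint-space move.
- arm.grip(opening): finger opening in m; the grip force is fixed at half the most; returns when the fingers have stopped.
- arm.sleep(seconds).
- arm.solve_ik(position, orientation): joint angles nearest the present ones, or None.
- arm.snapshot(name): name is "side" or "top" or "wrist"; returns the picture (384x512x3 uint8, red, green, blue); there is no depth.
- arm.get_calibration(name): a dict with "intrinsics" (3x3 intrinsics, pixels), "cam_to_world" (4x4, takes a point from camera to world coordinates). Camera axes: x right, y down, z forward; pixel columns grow to the right and rows downward; lengths in m; the calibration is good to about 2 mm. A picture is of the moment at which its call begins: read the wrist's pose just before it. get_calibration takes no time and is no camera call; for the wrist camera it gives the pose at the moment of the call.
A pose or a line that the arm cannot do raises arm.Unreachable and nothing moves.
- arm.sign_off(): hands the job in; it is judged then, once.
Readings, each from a call of its own:
- arm.current_t(): time.
- arm.current_joint_positions(): joint angles.
- arm.current_dq(): joint speeds.
- arm.current_tau(): joint torques, N m.
- arm.current_ee_pos(): TCP position.
- arm.current_tool_rot(): TCP orientation.
- arm.current_force(): force on the tool from outside, world axes, zero at the start.
- arm.current_torque(): the same for the moment, N m.
- arm.current_width(): finger opening in m.
- arm.current_grasp_force(): force on a finger pad.
Only numpy, scipy, OpenCV 4.12 (cv2) and the standard library are available. Lean on these libraries where they do the work, as an engineer would, in place of code of your own. Each camera call takes 0.05 s, during which the arm holds its last target. There are 200 camera calls.

## Working session

There is one attempt and no reset: what is moved stays moved. The work goes in short steps, each a Python script; the robot and the scene stay as the last script left them, time stands still between calls to the robot, and variables do not carry over. Pictures are saved under pics/ and viewed, at most 10 in all, crops included, and the job is handed in when it is done.

```bash
mkdir -p pics
python3 - <<'E'
from rig import arm
import cv2,numpy as np
for n in("top","side"):
    im=arm.snapshot(n); cv2.imwrite(f"pics/{n}0.png",im[...,::-1]); c=arm.get_calibration(n); print(n,c["intrinsics"],c["cam_to_world"])
print(arm.current_t(),arm.grip_depth,arm.current_tool_rot())
E
```

```text
top [[365.68114462   0.         257.60600413]
 [  0.         365.68114462 183.33980695]
 [  0.           0.           1.        ]] [[-1.01078272e-02 -9.93547180e-01  1.12968281e-01  3.93215582e-01]
 [-9.99948882e-01  1.00720693e-02 -8.87280038e-04  7.75765924e-02]
 [-2.56269769e-04 -1.12971474e-01 -9.93598199e-01  1.23758398e+00]
 [ 0.00000000e+00  0.00000000e+00  0.00000000e+00  1.00000000e+00]]
side [[374.85767644   0.         256.13228599]
 [  0.         374.85767644 194.7415483 ]
 [  0.           0.           1.        ]] [[ 0.9995749  -0.02079703  0.02043272  0.49044805]
 [-0.02894253 -0.62337823  0.78138461 -0.74855572]
 [-0.00351316 -0.78164382 -0.62371516  0.75325492]
 [ 0.          0.          0.          1.        ]]
0.1 0.0188 [[ 9.28366008e-01  3.71667122e-01 -3.24669765e-04]
 [ 3.71667249e-01 -9.28365375e-01  1.08917134e-03]
 [ 1.03397009e-04 -1.13181877e-03 -9.99999354e-01]]
```

View pics/top0.png

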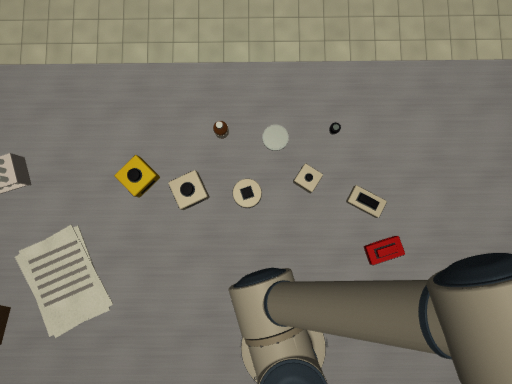

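View pics/side0.png

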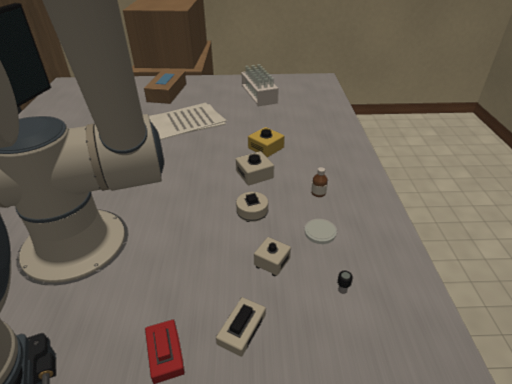

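Candidates (top image):
- **Power:** cream box at (187,189). The yellow one at (135,175) is a decoy.
- **Lamp:** cream drum with square key at (247,193). Nothing else looks like it.
- **Camera:** cream oblong at (367,201). The red one at (385,250) is a decoy.
- **Heater:** small box at (308,178), not to be touched.

The side view agrees: power (254,165), lamp (252,205), camera (242,325), heater (272,255). Next I'll locate the keys and check the choice from the wrist camera.

```bash
cat > h.py <<'E'
from rig import arm
import cv2,numpy as np
KEYS={"power":((187,189),(254,160),.078),"lamp":((247,193),(251,200),.063),"camera":((367,201),(241,320),.053)}
def ray(c,px,z):
    K,T=c["intrinsics"],c["cam_to_world"]
    d=T[:3,:3]@np.linalg.inv(K)@[px[0],px[1],1]; o=T[:3,3]
    return o+d*(z-o[2])/d[2]
def proj(c,p):
    T=np.linalg.inv(c["cam_to_world"]); q=c["intrinsics"]@(T[:3,:3]@p+T[:3,3]); return q[:2]/q[2]
def blob(im,seed,r,thr=60):
    """contour of the dark blob nearest the seed pixel"""
    m=(im.max(2)<thr).astype(np.uint8)
    n,l,s,c=cv2.connectedComponentsWithStats(m)
    ok=[i for i in range(1,n) if s[i,4]>8]
    i=min(ok,key=lambda i:np.hypot(*(c[i]-seed)))
    cs,_=cv2.findContours((l==i).astype(np.uint8),cv2.RETR_EXTERNAL,cv2.CHAIN_APPROX_NONE)
    return c[i],s[i],max(cs,key=len)
E
python3 - <<'E'
from h import *
im={n:arm.snapshot(n) for n in("top","side")}
for k,(a,b,z) in KEYS.items():
    for n,s in(("top",a),("side",b)):
        c,st,cn=blob(im[n],s,30); print(k,n,c.round(1),st,ray(arm.get_calibration(n),c,z-.005).round(4),cv2.minAreaRect(cn)[2])
big=cv2.resize(im["top"][120:270,110:410],None,fx=2.6,fy=2.6,interpolation=cv2.INTER_CUBIC)
cv2.imwrite("pics/crop.png",big[...,::-1])
E
```

```text
power top [187.1 189. ] [181 183  14  13 145] [0.5098 0.3024 0.073 ] 90.0
power side [254.  159.2] [248 155  13  10 101] [0.511  0.2918 0.073 ] 90.0
lamp top [246.8 192.1] [241 186  13  13 110] [0.4991 0.1119 0.058 ] 71.56504821777344
lamp side [251.4 199.3] [245 194  14  12 113] [0.4988 0.1017 0.058 ] 75.96376037597656
camera top [367.4 200.6] [357 193  22  17 188] [ 0.4682 -0.2805  0.048 ] 27.897268295288086
camera side [240.9 320.4] [228 305  26  32 403] [ 0.4688 -0.2918  0.048 ] 30.465543746948242
```

View pics/crop.png

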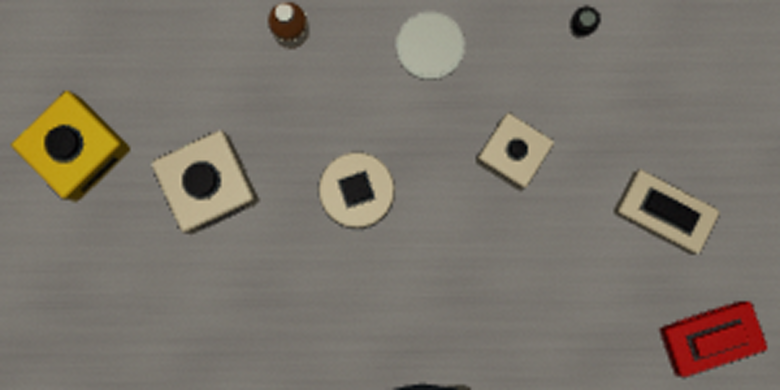

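The crop confirms it: cream box with round key (power) at crop (202,180), drum with square key at (356,189), and cream oblong with bar key at (670,211). The yellow and red units are the decoys. The two views differ by about 10 mm in y, so I'll refine from the wrist.

```bash
cat >> h.py <<'E'
def R(p):
    a=np.arctan2(p[1],p[0])+np.deg2rad(95.5); c,s=np.cos(a),np.sin(a)
    return np.array([[c,s,0],[s,-c,0],[0,0,-1.]])
E
python3 - <<'E'
from h import *
arm.grip(0.0); print(arm.current_t())
p=np.array([.509,.298,.20]); arm.move_to(p,R(p)); print(arm.current_t(),arm.current_ee_pos())
c=arm.get_calibration("wrist"); im=arm.snapshot("wrist"); print(c["cam_to_world"].round(3),proj(c,np.array([.509,.298,.078])),arm.current_force())
cv2.imwrite("pics/w1.png",im[...,::-1])
E
```

```text
1.5667
4.7833 [0.50935145 0.29746765 0.20000307]
[[ 0.811  0.564  0.153  0.467]
 [ 0.584 -0.783 -0.214  0.356]
 [-0.001  0.263 -0.965  0.371]
 [ 0.     0.     0.     1.   ]] [258.11836423 188.25226224] [ 0.03984579 -0.12799894  0.20316317]
```

View pics/w1.png

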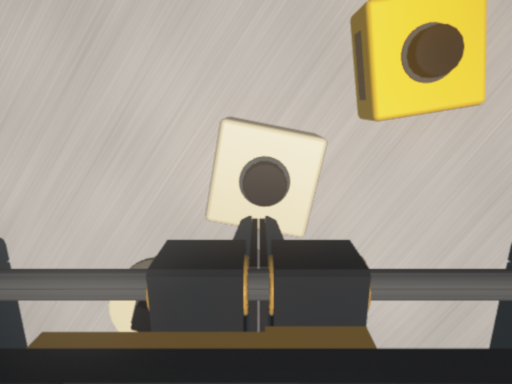

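The wrist view shows the cream power unit with its key at about (265,182), right where expected. The yellow decoy is at the upper right. I'll correct the aim and press in small force-guarded steps.

```bash
cat >> h.py <<'E'
def locate(seed,z,thr=95):
    c=arm.get_calibration("wrist"); im=arm.snapshot("wrist").copy()
    im[215:,:]=255   # hide the gripper
    ct,st,cn=blob(im,seed,0,thr); ct=np.mean(cv2.boxPoints(cv2.minAreaRect(cn)),0)
    return ct,st,ray(c,ct,z-.004)
def press(p,z):
    """straight down at p: fast to 6 mm above the key (z), then 1 mm steps until end stop"""
    r=R(p); arm.move_l([p[0],p[1],z+.006],r,feed=.1); arm.sleep(.2)
    f0=arm.current_force(); zz=z+.004; log=[]
    while zz>z-.018:
        arm.move_l([p[0],p[1],zz],r,feed=.02); f=arm.current_force()-f0
        log.append((round((z-arm.current_ee_pos()[2])*1e3,1),round(f[2],1)))
        if f[2]>5.5: break
        zz-=.001
    print(log,f.round(2),arm.current_t())
    arm.move_l([p[0],p[1],z+.03],r,feed=.1); print(arm.current_t(),arm.current_force().round(2))
E
python3 - <<'E'
from h import *
ct,st,p=locate((265,183),.078); print(ct,st,p)
assert np.hypot(*(p[:2]-[.509,.298]))<.012
press(p,.078)
E
```

```text
[264.5 183.5] [ 243  162   44   44 1077] [0.5116143  0.30413818 0.074     ]
[(np.float64(-3.9), np.float64(-0.5)), (np.float64(-2.9), np.float64(-0.4)), (np.float64(-1.9), np.float64(-0.5)), (np.float64(-0.9), np.float64(-0.5)), (np.float64(0.1), np.float64(0.1)), (np.float64(0.9), np.float64(1.5)), (np.float64(2.0), np.float64(2.8)), (np.float64(3.0), np.float64(1.5)), (np.float64(4.1), np.float64(2.0)), (np.float64(5.0), np.float64(1.8)), (np.float64(6.1), np.float64(1.2)), (np.float64(7.0), np.float64(1.9)), (np.float64(8.1), np.float64(2.2)), (np.float64(9.0), np.float64(2.8)), (np.float64(10.0), np.float64(1.3)), (np.float64(11.0), np.float64(3.8)), (np.float64(12.0), np.float64(5.5)), (np.float64(12.8), np.float64(7.1))] [ 0.11 -0.04  7.05] 10.8917
11.475 [-0.52  0.   -0.27]
```

Power is fully down, with the force rising clearly to 7 N at 12.8 mm. Lamp next.

Run:
```python
from h import *
q=np.array([.501,.110,.20]); e=arm.current_ee_pos()
arm.move_l([e[0],e[1],.14],feed=.15); arm.move_to(q,R(q))
c=arm.get_calibration("wrist"); s=proj(c,np.array([.5,.111,.06])); im=arm.snapshot("wrist")
ct,st,p=locate(s,.063); print(s,ct,st,p,arm.current_t())
cv2.circle(im,tuple(int(v) for v in ct),3,(255,0,0),-1); cv2.imwrite("pics/w2.png",im[...,::-1])
```

```text
[256.66607977 184.0594323 ] [256.5 183. ] [241 167  32  33 939] [0.49956063 0.11209831 0.059     ] 12.7667
```

View pics/w2.png

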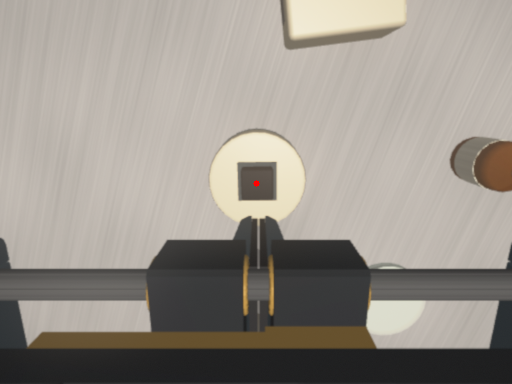

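The lamp drum is centred at (257,178) and the mark sits on its square key at (256,183). I'll press it, then go and look at the camera unit.

Run:
```python
from h import *
ct,st,p=locate((256,183),.063); press(p,.063)
e=arm.current_ee_pos(); arm.move_l([e[0],e[1],.16],feed=.15)
q=np.array([.469,-.284,.20]); arm.move_to(q,R(q))
c=arm.get_calibration("wrist"); s=proj(c,np.array([.468,-.282,.05])); im=arm.snapshot("wrist")
ct,st,p=locate(s,.053); print(s,ct,st,p,arm.current_t())
cv2.circle(im,tuple(int(v) for v in ct),3,(255,0,0),-1); cv2.imwrite("pics/w3.png",im[...,::-1])
```

```text
[(np.float64(-3.9), np.float64(0.2)), (np.float64(-2.9), np.float64(0.1)), (np.float64(-1.9), np.float64(-0.2)), (np.float64(-1.0), np.float64(-0.5)), (np.float64(0.0), np.float64(1.1)), (np.float64(1.0), np.float64(2.7)), (np.float64(2.0), np.float64(3.1)), (np.float64(3.0), np.float64(2.4)), (np.float64(4.0), np.float64(3.1)), (np.float64(5.0), np.float64(2.5)), (np.float64(6.0), np.float64(2.8)), (np.float64(7.0), np.float64(2.0)), (np.float64(8.0), np.float64(1.5)), (np.float64(9.0), np.float64(2.7)), (np.float64(10.0), np.float64(2.2)), (np.float64(11.0), np.float64(3.7)), (np.float64(12.0), np.float64(6.0))] [ 0.95 -0.58  5.96] 18.725
19.2917 [ 0.06 -0.17 -0.02]
[254.94624179 182.66937669] [257.26242 187.51381] [ 244  160   27   55 1162] [ 0.46792703 -0.28745162  0.049     ] 21.475
```

View pics/w3.png

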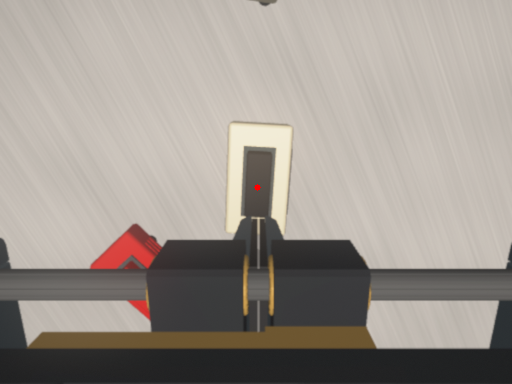

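The cream camera unit has its bar key spanning rows 147–217, centred at about (258,182). My gripper mask clipped the blob, so I'll use that centre instead of the marked point. The red decoy is at the lower left.

Run:
```python
from h import *
p=ray(arm.get_calibration("wrist"),(258.5,182),.049); print(p)
press(p,.053)
e=arm.current_ee_pos(); arm.move_l([e[0],e[1],.25],feed=.2)
im=arm.snapshot("wrist"); t=arm.snapshot("top"); s=arm.snapshot("side"); print(arm.current_t())
big=cv2.resize(t[110:270,110:410],None,fx=2.6,fy=2.6); cv2.imwrite("pics/end.png",big[...,::-1])
for n,i,k in(("top",t,0),("side",s,1)):
  for u,v in KEYS.items(): print(u,n,blob(i,v[k],0)[0].round(1))
```

```text
[ 0.4714322  -0.28307627  0.049     ]
[(np.float64(-3.9), np.float64(0.3)), (np.float64(-2.9), np.float64(-0.2)), (np.float64(-1.9), np.float64(0.6)), (np.float64(-0.9), np.float64(-0.2)), (np.float64(0.1), np.float64(1.2)), (np.float64(1.0), np.float64(1.4)), (np.float64(2.0), np.float64(2.2)), (np.float64(3.0), np.float64(2.0)), (np.float64(4.0), np.float64(3.0)), (np.float64(5.1), np.float64(2.5)), (np.float64(6.0), np.float64(2.3)), (np.float64(7.0), np.float64(3.7)), (np.float64(8.0), np.float64(2.2)), (np.float64(9.1), np.float64(2.1)), (np.float64(10.0), np.float64(2.9)), (np.float64(11.0), np.float64(3.9)), (np.float64(12.0), np.float64(6.2))] [0.16 1.06 6.22] 27.4833
28.05 [-0.5  -0.29 -0.34]
29.1833
power top [187.  188.9]
lamp top [246.7 192.1]
camera top [367.5 200.7]
power side [268.5 125.8]
lamp side [237.  206.4]
camera side [240.8 321.1]
```

View pics/end.png

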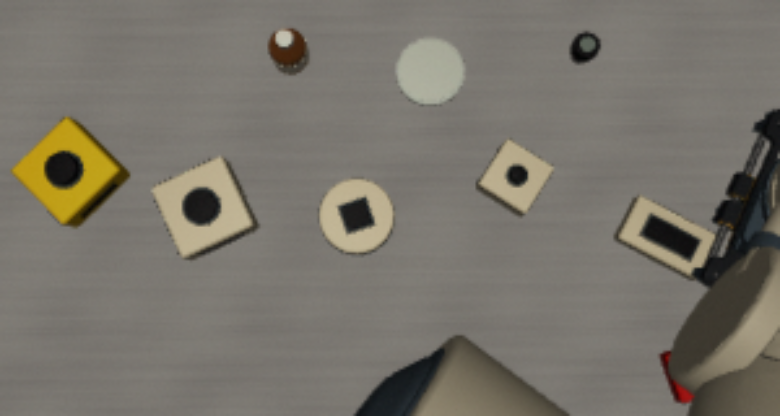

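Every unit is where it stood (the crop starts 10 px higher than before), and nothing else has moved. All three presses ended with a clear rise in force at about 12 mm.

```bash
python3 -c "
from rig import arm
print(arm.sign_off())"
```

```text
the job is handed in; nothing more can be done
None
```

I pressed the power, lamp and camera keys fully down in that order, each stopping at 6–7 N, touched nothing else, and handed the job in at about 29 s; the result of the judging was not shown.

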